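Zero the cut counter's thumbwheels and press its set key

TASK

Zero the cut counter before the next batch: with a fingertip, flick the edge of each of its two thumbwheels forward (the top edge away from you), click by click, until the tooth with the cross pin stands straight up at the pointer, and do not run past it. When both wheels stand there, press the set key beside them down with a fingertip and let it spring back up. Leave the tape measure, the wood offcut, the screw carton and the pencil round the counter where they lie.

Things in the scene. Friction and masses are not known exactly. Their poses are not given: they have to be found in the camera images.
- counter: the cut counter, screwed to the table: grey housing 100 mm deep (x), 184 mm wide (y), three blocks 66 mm high with two toothed thumbwheels standing out of the slots between them and a set key on the right block. Origin: centre of its underside, on the table. x axis: from its front (robot side) straight to its back; y to its left; z up. Turned on the table by up to 0.3 rad.
- left_wheel_axle (a point): centre of the left thumbwheel, 62 mm above the table; the wheel stands upright, its axle along the counter's y. Metal, 12 mm thick: a disc of radius 30 mm with six straight teeth 60 degrees apart, 8 mm thick, out to radius 44 mm (wheel top 106 mm above the table, 40 mm above the blocks). At rest one tooth always stands straight up. The marked tooth: see point left_wheel_pin.
- right_wheel_axle (a point): centre of the right thumbwheel, 72 mm to the right (-y of the counter) of the left one; same wheel, cross pin, pointer and click
- left_wheel (a joint): turn of the left wheel, rad; 0: pinned tooth straight up at the pointer; grows as the top edge moves to the counter's +x (forward). Starts 1, 2 or 3 clicks short: -1.047, -2.094 or -3.142. A tooth pushed over 30 degrees past upright snaps on to the next rest (60 degrees = one click), less falls back; 2 to 4 N at its tip. Stop at -3.7; no stop at 0.
- right_wheel (a joint): the same for the right wheel; its start is independent of the left one's
- set_key_top (a point): centre of the top face of the set key, a round metal push button of 26 mm diameter in a black collar on the counter's right block, 37 mm to the right of the right wheel. It goes straight down 6 mm against a spring (about 5 N at the bottom) and springs back.
- set_key (a joint): travel of the set key, m: 0 up, 0.006 fully down; down to 0.004 counts as pressed
- tape_measure: tape measure, 37 x 84 x 64 mm high, loose, left of the counter; leave it. Origin: centre of its underside
- offcut: wood offcut, 50 x 75 x 50 mm, loose, behind the counter; leave it. Origin: centre of its underside
- screw_carton: cardboard carton of screws, 62 x 102 x 50 mm, loose, right of the counter; leave it. Origin: centre of its underside
- pencil: flat carpenter pencil, 188 mm long, 8 mm high, loose, in front of the counter; leave it. Origin: centre of its underside
- left_wheel_pin (a point): middle of the left wheel's cross pin, turning with the wheel: 8 mm diameter, 22 mm long, through one of the six teeth at radius 37 mm, parallel to the axle, standing out 5 mm either side
- right_wheel_pin (a point): the same on the right wheel
- left_pointer (a point): tip of the left wheel's pointer: a small upright fin, 4 mm thick, on the block just right of the wheel (19 mm from the wheel's middle), at the axle's x, its tip 84 mm above the table. The right wheel has the same.
There are look-alikes about, which are no part of the job. There is more than one size of the counter; the one meant has the size given above.

How it is judged:
By the outcome, as a careful person would: the job done as asked, in the order asked, and still so for the second after the job is handed in, with the robot touching nothing.
It also fails if it takes over 61 s, if anything falls off the work surface, if the arm or the gripper's body presses on something with over 40 N, if the wrist force passes 120 N, or if a joint passes its speed limit or range.

ROBOT

A 6-joint arm with a two-finger parallel gripper is mounted at the origin on the work surface; the furniture and walls round the work are solid. World frame = base frame: x ahead of the robot, y to its left, z up, the work surface at z = 0. Lengths are in mm, angles in degrees, forces in N, time in s.
With the tool pointing down it reaches from about 350 to 850 mm from the base axis. Payload 8.1 kg.
Tool frame: the origin (TCP) lies between the finger pads; the fingertips stand 22 mm ahead of it and the grasp point (between the pads) lies 3 mm ahead of it; z points along the fingers, y is the direction in which the jaws open and shut (so a half turn about z gives the same grasp; the last joint's range is limited). The gripper opens to 85 mm and grips with 20 to 120 N. Pads are 22 mm wide; open, the fingers measure 114 mm over their backs; the gripper's body (76 mm by 85 mm) begins 54 mm behind the grasp point. The pads swing forward as they close: fully open they stand 13 mm farther back than shut.
Start: joints at [59.507, 7.471, 85.268, -0, 87.261, -4.893], TCP at [259.229, 541.115, 253.292] pointing down, gripper open.
Joint ranges: [-169.43, 169.43], [-51.17, 129.36], [1.28, 143.12], [-76.62, 256.62], [0, 156.53], [-152.29, 152.29]. Speed limits (degrees/s): [136.94, 136.94, 159.86, 180, 180, 180].

INTERFACE

Orientations are given as [roll, pitch, yaw] about the fixed x, y, z axes, in that order (R = Rz(yaw) Ry(pitch) Rx(roll)).
In Python, from bench import r gives the robot as it stands.
- The arm moves only by the tool drive_tool, never from a script. Its argument "moves" is a list of rows, each a list of 2 entries, a list of its own where there are three numbers: the shift along the world's x, y, z in mm, then the turn about the world's z in degrees. A call has exactly 8 rows; each row is the pose to reach, as a shift and turn from the pose commanded when the call began; what a row does not reach only later rows make up. A row lasts 1/12 s, in which the tool goes at most 41.7 mm and 7.16 degrees, less where a joint would pass 70% of its speed; a pose out of reach is approached as far as the arm can. A call with a gripper value outside its range is refused whole. "fingers" is the finger opening in mm, from 0 to 85.4, set as the call begins (left out, the last holds). The fingers move at their own pace and stop on an object; "squeeze" is the grip in N (left out, the last holds). Time passes only in rows, so rows that repeat a pose let the fingers close, or fill a call up. It gives the time, the measured TCP pose, the force and the opening at its end, in the units of the state.
- r.sense(): the state, without advancing time (a new reading comes with each control period).
- r.snapshot(name): name is "side" or "top" or "wrist"; returns a dict with "pixels" (400x640x3 uint8, red, green, blue), "camera_matrix" (3x3 intrinsics, pixels), "xyz" and "orientation" of the camera in the world. Camera axes: x right, y down, z forward; pixel columns grow to the right and rows downward; lengths in mm; the calibration is good to about 2 mm. The wrist camera is an equidistant fisheye: a pixel r from the principal point sees the ray r / f radians off the axis. A picture is of the moment at which its call begins. There is no depth.
- r.hand_in(): hands the job in, once; it reports no verdict.
The state is a dict: "time": time; "joint_pos": joint angles; "qd": joint speeds; "joint_efforts": joint torques, N m; "tool_pos": TCP position; "tcp_rot": TCP orientation; "ft_force": force on the tool from outside, world axes, zero at the start; "wrist_torque": the same for the moment, N m; "finger_gap": finger opening in mm.
Only numpy, scipy, OpenCV 4.12 (cv2) and the standard library are available. Lean on these libraries where they do the work, as an engineer would, in place of code of your own. Each camera call takes 0.05 s, during which the arm holds its last target.

## Working session

There is one attempt and no reset: what is moved stays moved. The work goes in short steps, Python scripts to look and compute and a tool call to move; the robot and the scene stay as the last step left them, time stands still between calls to the robot, and variables do not carry over. Pictures are saved under pics/ and viewed, and the job is handed in when it is done.

Besides the shell and the picture viewer there is one more tool, called after "Request:" as name([rows], argument=value, ...), one row to a line, values as JSON. drive_tool: Moves the arm, as the interface text tells. Its arguments: {"type":"object","properties":{"moves":{"type":"array","items":{"type":"array"}},"fingers":{"type":"number"},"squeeze":{"type":"number"}},"required":["moves"]}

```bash
mkdir -p pics
cat > h.py <<'E'
import numpy as np,cv2,pickle
from bench import r
def snap(n,tag):
    s=r.snapshot(n); pickle.dump(s,open(f'pics/{tag}.pkl','wb')); cv2.imwrite(f'pics/{tag}.png',s['pixels'][:,:,::-1]); return s
E
python3 - <<'E'
from h import *
for n in ['side','top','wrist']:
    s=snap(n,n+'0'); print(n,s['camera_matrix'],s['xyz'],s['orientation'])
print(r.sense())
E
```

```text
side [[409.01578522   0.         320.4999269 ]
 [  0.         409.01578522 199.59066576]
 [  0.           0.           1.        ]] [ 273.63822535 -938.24301642  605.17593426] [-120.34145256    1.29096193  -18.4990396 ]
top [[506.78274457   0.         315.26436239]
 [  0.         506.78274457 200.89158606]
 [  0.           0.           1.        ]] [ 451.84432685  -79.32589269 1282.52730123] [-173.75265934   -0.40655446  -89.27488553]
wrist [[309.70691629   0.         325.49896481]
 [  0.         309.70691629 200.15271695]
 [  0.           0.           1.        ]] [186.25252117 575.92842651 373.38917554] [1.61511960e+02 7.77443160e-02 6.44072749e+01]
{'time': 0.15, 'joint_pos': array([ 5.95071766e+01,  7.50503537e+00,  8.53148593e+01,  1.83373708e-04,
        8.72612816e+01, -4.89377014e+00]), 'qd': array([-0.05704216, -0.19453369, -0.15271482,  0.02091521,  0.02430429,
       -0.13130145]), 'joint_efforts': array([ 9.56555232e-05, -5.70066226e+01, -5.01155233e+01, -3.14223089e-04,
        9.67897475e-03, -3.02509829e-05]), 'tool_pos': array([259.03104583, 540.77612358, 252.48760988]), 'tcp_rot': array([-1.79919135e+02, -7.10751428e-03,  1.54400933e+02]), 'ft_force': array([-0.10353294,  0.29860358,  0.15615386]), 'wrist_torque': array([-0.02844422,  0.01840469,  0.02401125]), 'finger_gap': 85.12833784610189}
```

View pics/top0.png

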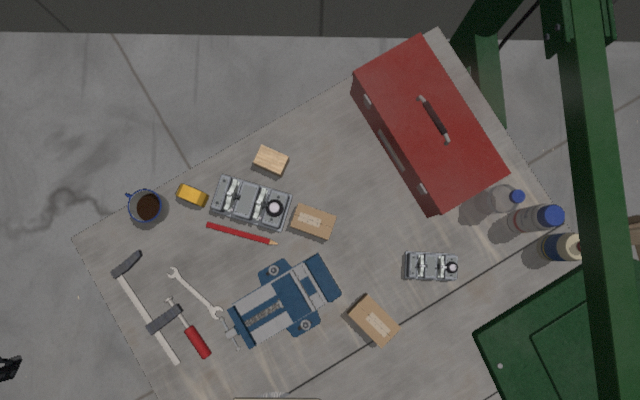

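View pics/side0.png

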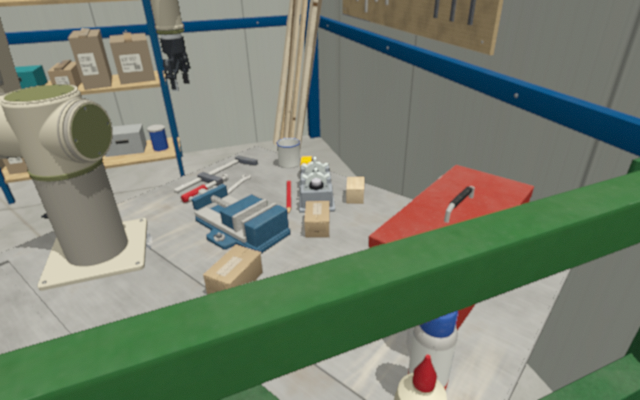

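View pics/wrist0.png

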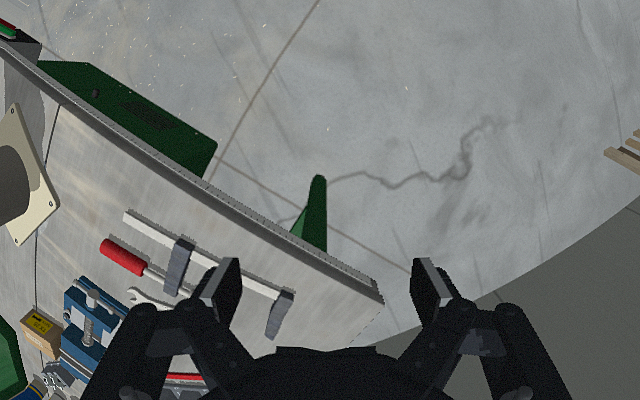

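Run:
```python
import cv2
a=cv2.imread('pics/top0.png');b=a[140:260,170:350];cv2.imwrite('pics/tc.png',cv2.resize(b,None,fx=4.4,fy=4.4,interpolation=cv2.INTER_CUBIC))
a=cv2.imread('pics/side0.png');b=a[135:245,255:375];cv2.imwrite('pics/sc.png',cv2.resize(b,None,fx=5.4,fy=5.4,interpolation=cv2.INTER_CUBIC))
```

```text
(no output)
```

View pics/tc.png

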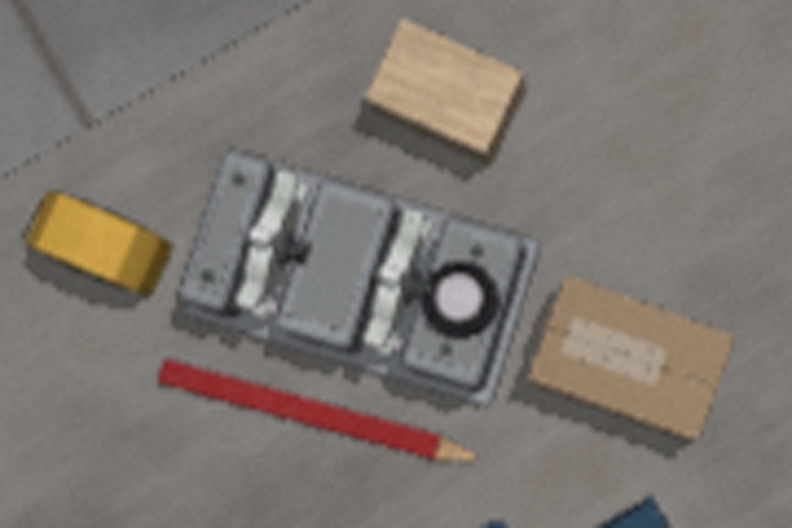

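View pics/sc.png

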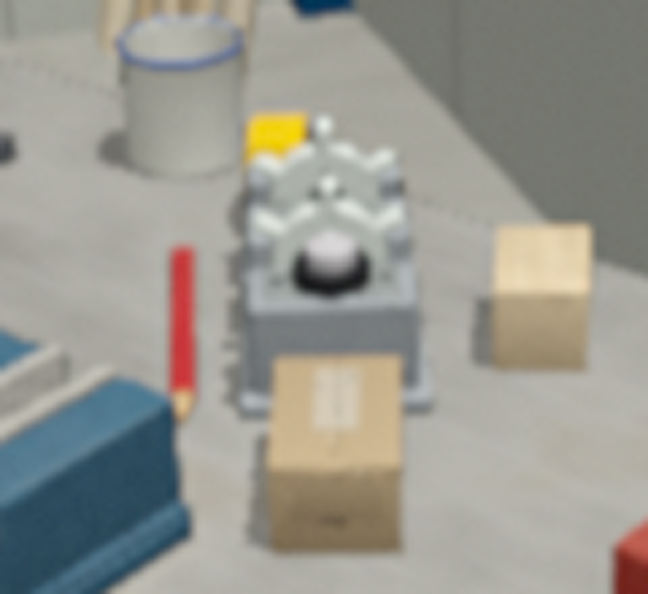

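```bash
cat >> h.py <<'E'
from scipy.spatial.transform import Rotation as Ro
def ray(s,u,v,fish=False):
    K=s['camera_matrix'];x=(u-K[0,2])/K[0,0];y=(v-K[1,2])/K[1,1]
    if fish:
        t=np.hypot(x,y);d=np.array([x/t*np.sin(t),y/t*np.sin(t),np.cos(t)])
    else: d=np.array([x,y,1.])
    return np.array(s['xyz']),Ro.from_euler('xyz',s['orientation'],degrees=True).apply(d/np.linalg.norm(d))
def atz(s,u,v,z,fish=False):
    o,d=ray(s,u,v,fish);return o+d*(z-o[2])/d[2]
def proj(s,P,fish=False):
    c=Ro.from_euler('xyz',s['orientation'],degrees=True).inv().apply(np.atleast_2d(P)-s['xyz']);K=s['camera_matrix']
    if fish:
        rr=np.hypot(c[:,0],c[:,1]);t=np.arctan2(rr,c[:,2]);q=c[:,:2]/rr[:,None]*t[:,None]
    else: q=c[:,:2]/c[:,2:]
    return q*[K[0,0],K[1,1]]+[K[0,2],K[1,2]]
def load(t): return pickle.load(open(f'pics/{t}.pkl','rb'))
E
python3 - <<'E'
from h import *
s=load('top0')
f=lambda a,b:(170+(a+.5)/4.4-.5,140+(b+.5)/4.4-.5)
for n,p,z in [('Lw',(262,243),106),('Rw',(395,265),106),('key',(462,297),74),('blkTL',(232,150),66),('blkTR',(535,240),66),('blkBR',(490,388),66),('blkBL',(180,305),66),('Lp',(300,252),84),('Rp',(415,285),84),('offc',(450,80),50),('penR',(475,457),8),('penL',(162,370),8),('carTL',(565,280),50),('carBL',(530,375),50),('tape',(150,290),64)]:
    print(n,atz(s,*f(*p),z).round(0))
w=load('wrist0'); R=Ro.from_euler('xyz',w['orientation'],degrees=True).as_matrix(); T=Ro.from_euler('xyz',r.sense()['tcp_rot'],degrees=True).as_matrix()
print((T.T@R).round(3), T.T@(w['xyz']-r.sense()['tool_pos']))
E
```

```text
Lw [592. 115. 106.]
Rw [581.  44. 106.]
key [568.  11.  74.]
blkTL [648. 140.  66.]
blkTR [601. -28.  66.]
blkBR [519.  -5.  66.]
blkBL [562. 166.  66.]
Lp [590.  98.  84.]
Rp [573.  36.  84.]
offc [692.  22.  50.]
penR [483.   6.   8.]
penL [530. 186.   8.]
carTL [581. -44.  50.]
carBL [527. -26.  50.]
tape [570. 183.  64.]
[[ 0.    -0.948 -0.317]
 [ 1.     0.     0.   ]
 [-0.    -0.317  0.948]] [ 8.08378429e+01  8.56215694e-02 -1.20891780e+02]
```

Request:
drive_tool([
  [[40, -55, 0], -7],
  [[75, -110, 0], -14],
  [[110, -165, 0], -21],
  [[150, -220, 0], -28],
  [[185, -275, 0], -35],
  [[220, -330, 0], -42],
  [[255, -380, 0], -49],
  [[290, -425, 0], -56],
])

```text
time: 0.82
tool_pos: [446.3, 263.0, 253.2]
tcp_rot: [-180.0, 0.0, 98.1]
ft_force: [1.4, 0.3, 0.3]
finger_gap: 85.2
```

Request:
drive_tool([
  [[15, -25, 0], -7],
  [[30, -45, 0], -14],
  [[32, -47, 0], -20],
  [[32, -47, 0], -24],
  [[32, -47, 0], -24],
  [[32, -47, 0], -24],
  [[32, -47, 0], -24],
  [[32, -47, 0], -24],
])

```text
time: 1.48
tool_pos: [477.5, 218.3, 253.2]
tcp_rot: [-180.0, 0.0, 74.5]
ft_force: [-0.5, 0.8, -0.5]
finger_gap: 85.3
```

Run:
```python
from h import *
s=snap('wrist','w1');a=s['pixels'][:,:,::-1];cv2.imwrite('pics/w1b.png',cv2.resize(a,(800,500),interpolation=cv2.INTER_CUBIC))
cv2.imwrite('pics/w1c.png',cv2.resize(a[60:320,130:510],None,fx=2.1,fy=2.1,interpolation=cv2.INTER_CUBIC))
print(r.sense())
```

```text
{'time': 1.5333, 'joint_pos': array([ 1.89714553e+01, -4.17658045e+00,  9.71447142e+01, -1.18484810e-03,
        8.70372816e+01,  3.44435707e+01]), 'qd': array([-0.05526644,  0.02089662,  0.05267687, -0.01888166, -0.02573888,
        0.50990389]), 'joint_efforts': array([-1.31993140e-01, -4.61781800e+01, -5.00246859e+01, -9.23229702e-03,
        1.40715914e-03, -3.72920861e-02]), 'tool_pos': array([477.52632768, 218.29284903, 253.24708075]), 'tcp_rot': array([-1.79996203e+02,  4.03869891e-03,  7.45279461e+01]), 'ft_force': array([-0.55362067, -0.74197793,  1.01844817]), 'wrist_torque': array([ 0.00420949, -0.02285679, -0.0309703 ]), 'finger_gap': 85.55888422843427}
```

View pics/w1c.png

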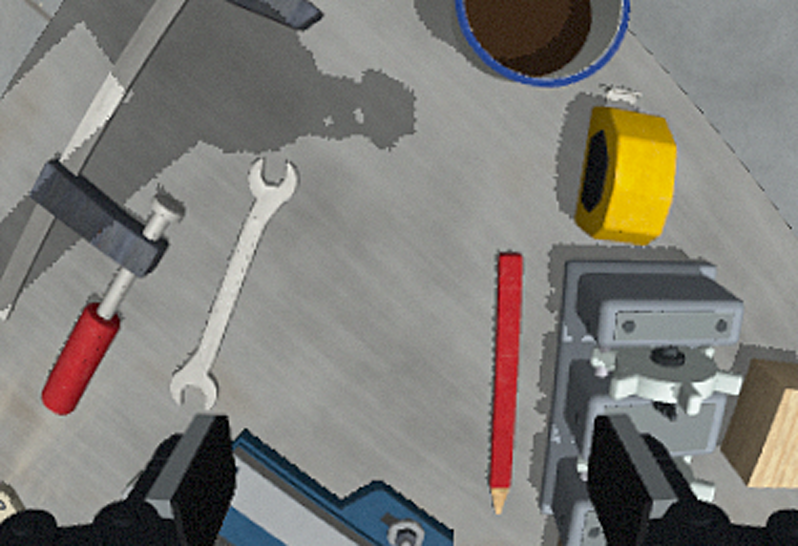

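View pics/w1b.png

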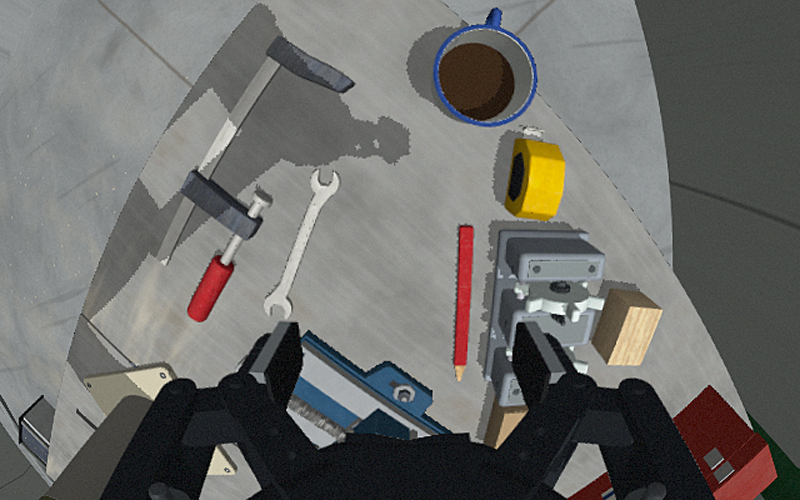

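Request:
drive_tool([
  [[30, -35, 0], 0],
  [[60, -70, 0], 0],
  [[90, -105, 0], 0],
  [[105, -140, 0], 0],
  [[105, -140, 0], 0],
  [[105, -140, 0], 0],
  [[105, -140, 0], 0],
  [[105, -140, 0], 0],
])

```text
time: 2.2
tool_pos: [582.2, 79.1, 253.2]
tcp_rot: [-180.0, -0.0, 74.5]
ft_force: [-0.1, 0.6, -0.2]
finger_gap: 85.7
```

Run:
```python
from h import *
s=snap('wrist','w2');a=s['pixels'][:,:,::-1]
cv2.imwrite('pics/w2c.png',cv2.resize(a[100:360,160:480],None,fx=2.3,fy=2.3,interpolation=cv2.INTER_CUBIC))
print(r.sense()['tool_pos'])
```

```text
[582.17169091  79.36937572 253.33638031]
```

View pics/w2c.png

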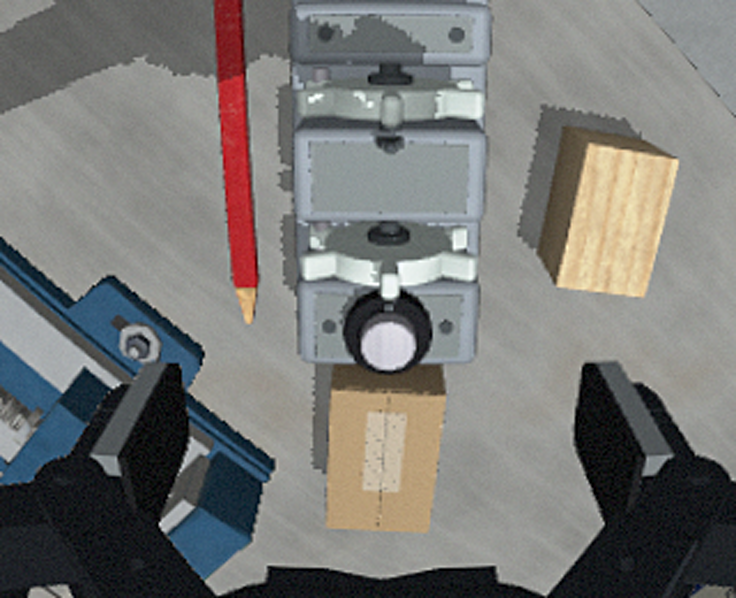

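Run:
```python
from h import *
s=load('w2');a=s['pixels'][:,:,::-1]
cv2.imwrite('pics/w2d.png',cv2.resize(a[120:260,270:385],None,fx=4.2,fy=4.2,interpolation=cv2.INTER_CUBIC))
s1=load('w1');b=s1['pixels'][:,:,::-1]
cv2.imwrite('pics/w1d.png',cv2.resize(b[180:320,390:510],None,fx=4.2,fy=4.2,interpolation=cv2.INTER_CUBIC))
cy=np.radians(-15.6);R=np.array([[np.cos(cy),-np.sin(cy)],[np.sin(cy),np.cos(cy)]])
def pw(x,y,z): return np.r_[R@[x,y]+[582,69],z]
# pins for candidate angles
for nm,yw in (('L',36),('R',-36)):
  for k in (-1,-2):
    t=k*np.pi/3
    for e in (11,-11):
      P=pw(37*np.sin(t),yw+e,62+37*np.cos(t)); print(nm,k,e,'w2d',((proj(s,P,1)[0]-[270,120])*4.2).round(),'w1d',((proj(s1,P,1)[0]-[390,180])*4.2).round())
```

```text
L -1 11 w2d [101. 113.] w1d [141. 275.]
L -1 -11 w2d [103. 207.] w1d [130. 347.]
L -2 11 w2d [115.  91.] w1d [105. 217.]
L -2 -11 w2d [116. 175.] w1d [ 96. 285.]
R -1 11 w2d [109. 408.] w1d [105. 497.]
R -1 -11 w2d [112. 490.] w1d [ 94. 556.]
R -2 11 w2d [121. 357.] w1d [ 76. 427.]
R -2 -11 w2d [123. 433.] w1d [ 67. 484.]
```

View pics/w2d.png

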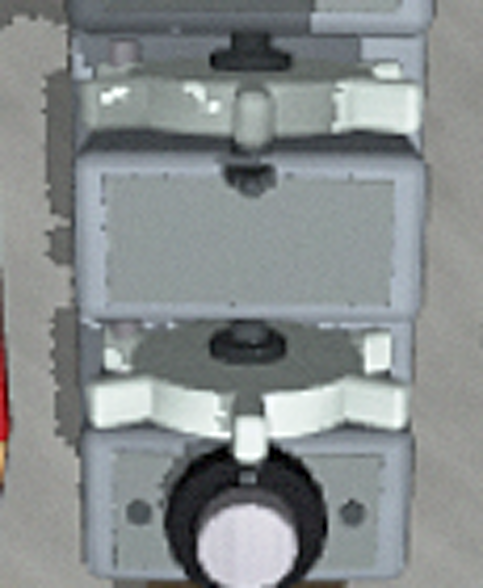

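View pics/w1d.png

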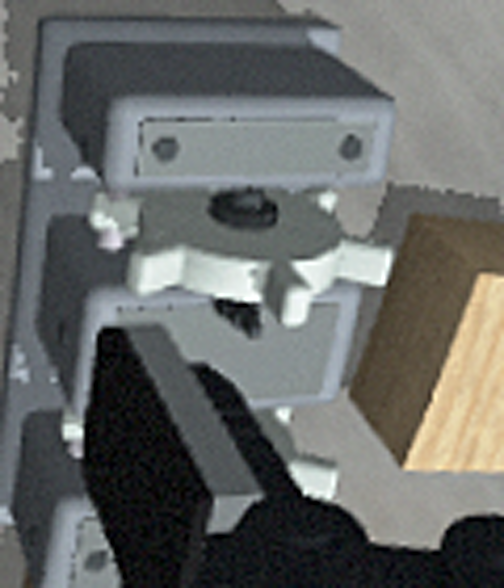

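```bash
cat >> h.py <<'E'
def tri(obs):
    A=np.zeros((3,3));b=np.zeros(3);rs=[]
    for s,u,v,f in obs:
        o,d=ray(s,u,v,f);M=np.eye(3)-np.outer(d,d);A+=M;b+=M@o;rs.append((o,M))
    p=np.linalg.solve(A,b);return p,[round(np.linalg.norm(M@(p-o)),1) for o,M in rs]
E
python3 - <<'E'
from h import *
a=load('w2');b=load('w1');t=load('top0')
d=lambda x,y:(270+x/4.2,120+y/4.2)
e=lambda x,y:(390+x/4.2,180+y/4.2)
f=lambda p,q:(170+(p+.5)/4.4-.5,140+(q+.5)/4.4-.5)
for n,o in dict(ls1=[(a,301.3,115.2,1),(b,*e(165,148),1),(t,*f(208,275),0)],ls2=[(a,358.3,115.2,1),(b,*e(350,148),1),(t,*f(238,180),0)],
  rs1=[(a,*d(138,511),1),(t,*f(446,350),0)],rs2=[(a,*d(352,512),1),(t,*f(477,250),0)],key=[(a,*d(247,545),1),(t,*f(462,297),0)],
  Lpin=[(a,*d(125,50),1),(b,*e(108,236),1)],Rpin=[(a,*d(125,330),1),(b,*e(75,448),1)],Rtooth=[(a,*d(250,438),1),(t,*f(395,265),0)]).items(): print(n,tri(o))
for n,p,z in [('ls1',(301.3,115.2),66),('ls2',(358.3,115.2),66),('mid',d(249,240),66),('rs1',d(138,511),66),('rs2',d(352,512),66),('Rt',d(250,438),106),('Lt',d(253,108),106)]: print(n,atz(a,*p,z,1).round(1))
E
```

```text
ls1 (array([578.41704048, 150.30459933,  67.90782178]), [np.float64(0.6), np.float64(0.3), np.float64(0.4)])
ls2 (array([631.58710585, 135.4120821 ,  68.80692882]), [np.float64(0.4), np.float64(0.1), np.float64(0.3)])
rs1 (array([539.89813644,  19.2595337 ,  67.38164478]), [np.float64(0.5), np.float64(0.5)])
rs2 (array([594.50342353,   3.73535221,  67.63605384]), [np.float64(0.1), np.float64(0.1)])
key (array([567.20961442,  10.10697461,  83.78268283]), [np.float64(0.2), np.float64(0.2)])
Lpin (array([565.64475904, 130.23639251,  61.26812212]), [np.float64(6.5), np.float64(6.5)])
Rpin (array([545.4418884 ,  61.62381122,  58.68675801]), [np.float64(5.8), np.float64(5.8)])
Rtooth (array([579.73588835,  45.41562374, 103.80571943]), [np.float64(2.1), np.float64(2.1)])
ls1 [577.8 149.8  66. ]
ls2 [632.1 134.9  66. ]
mid [587.6  81.3  66. ]
rs1 [540.1  18.4  66. ]
rs2 [594.4   2.9  66. ]
Rt [578.   47.2 106. ]
Lt [598.1 118.3 106. ]
```

```bash
cat >> h.py <<'E'
O=np.array([587.2,81.0]);YAW=-15.7
_c=np.radians(YAW);CR=np.array([[np.cos(_c),-np.sin(_c)],[np.sin(_c),np.cos(_c)]])
def cw(x,y,z): return np.r_[CR@[x,y]+O,z]
def c_of(p): return CR.T@(np.array(p[:2])-O)
def tool(p,st): return Ro.from_euler('xyz',st['tcp_rot'],degrees=True).apply(p)+st['tool_pos']
E
python3 - <<'E'
from h import *
s=load('w2');s1=load('w1');st=r.sense()
for nm,yw in (('L',36),('R',-36)):
  for k in (-1,-2):
    t=k*np.pi/3
    for e in (11,-11):
      P=cw(37*np.sin(t),yw+e,62+37*np.cos(t)); print(nm,k,e,'w2d',((proj(s,P,1)[0]-[270,120])*4.2).round(),'w1d',((proj(s1,P,1)[0]-[390,180])*4.2).round())
for z in (-15,3,9,22):
  for x in (11,-11):
    print(z,x,[((proj(s,tool([x,y,z],st),1)[0]-[160,100])*2.3).round() for y in (-57,-42.7,42.7,57)])
E
```

```text
L -1 11 w2d [108.  56.] w1d [154. 229.]
L -1 -11 w2d [109. 152.] w1d [143. 305.]
L -2 11 w2d [121.  41.] w1d [116. 175.]
L -2 -11 w2d [123. 126.] w1d [107. 245.]
R -1 11 w2d [114. 357.] w1d [117. 460.]
R -1 -11 w2d [117. 442.] w1d [106. 521.]
R -2 11 w2d [126. 311.] w1d [ 87. 392.]
R -2 -11 w2d [128. 389.] w1d [ 78. 451.]
-15 11 [array([ 73., 406.]), array([143., 411.]), array([610., 411.]), array([680., 407.])]
-15 -11 [array([ 95., 497.]), array([161., 503.]), array([592., 503.]), array([659., 497.])]
3 11 [array([104., 361.]), array([168., 364.]), array([585., 364.]), array([650., 361.])]
3 -11 [array([121., 447.]), array([182., 451.]), array([572., 451.]), array([633., 447.])]
9 11 [array([113., 348.]), array([175., 351.]), array([578., 351.]), array([641., 348.])]
9 -11 [array([129., 432.]), array([188., 436.]), array([566., 436.]), array([626., 432.])]
22 11 [array([132., 322.]), array([190., 324.]), array([564., 324.]), array([623., 322.])]
22 -11 [array([145., 403.]), array([200., 405.]), array([554., 405.]), array([610., 403.])]
```

Request:
drive_tool([
  [[-10, 23, 0], 0],
  [[-19, 46, 0], 0],
  [[-19, 46, 0], 0],
  [[-19, 46, -20], 0],
  [[-19, 46, -50], 0],
  [[-19, 46, -80], 0],
  [[-19, 46, -90], 0],
  [[-19, 46, -90], 0],
], fingers=0, squeeze=20)

```text
time: 2.92
tool_pos: [561.0, 124.5, 159.8]
tcp_rot: [-179.7, 0.1, 74.5]
ft_force: [0.6, 0.2, -0.8]
finger_gap: 0.2
```

```bash
cat >> h.py <<'E'
def st():
    q=r.sense();c=c_of(q['tool_pos']);print('t',q['time'],'cpos',c.round(1),'z',q['tool_pos'][2].round(1),'yaw',q['tcp_rot'][2].round(1),'F',q['ft_force'].round(1),'gap',round(q['finger_gap'],1));return q
E
python3 - <<'E'
from h import *
s=snap('wrist','w3');a=s['pixels'][:,:,::-1];st()
cv2.imwrite('pics/w3c.png',cv2.resize(a[140:400,180:480],None,fx=2.3,fy=2.3,interpolation=cv2.INTER_CUBIC))
E
```

```text
t 2.9667 cpos [-35.5  35.2] z 162.4 yaw 74.5 F [0.  0.1 0.5] gap -0.2
```

View pics/w3c.png

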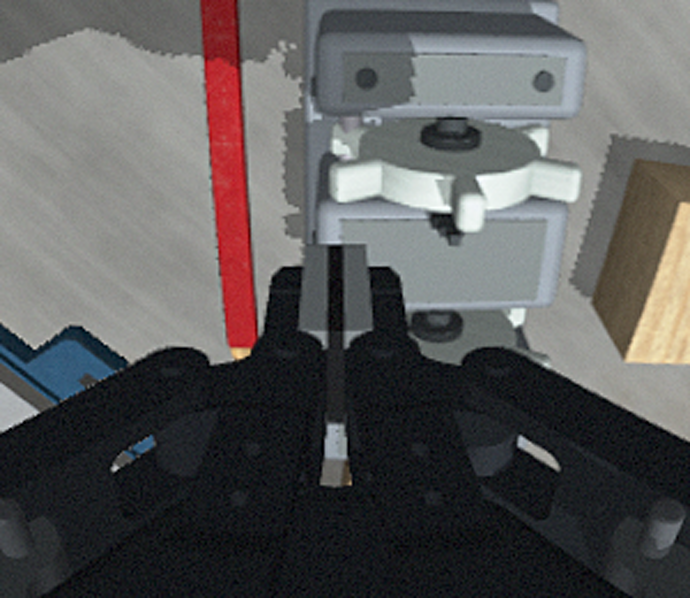

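Run:
```python
from h import *
s=load('w3');q=r.sense()
for z in (10,16,22):
  for x in (11,-11):
    print(z,x,[((proj(s,tool([x,y,z],q),1)[0]-[180,140])*2.3).round() for y in (-14.5,-7,7,14.5)])
print(CR@[1,0],CR@[0,1])
```

```text
10 11 [array([268., 264.]), array([304., 265.]), array([373., 265.]), array([409., 264.])]
10 -11 [array([272., 351.]), array([306., 352.]), array([370., 352.]), array([404., 351.])]
16 11 [array([270., 251.]), array([306., 251.]), array([372., 251.]), array([407., 251.])]
16 -11 [array([274., 336.]), array([307., 336.]), array([369., 336.]), array([402., 336.])]
22 11 [array([273., 238.]), array([307., 238.]), array([370., 238.]), array([404., 238.])]
22 -11 [array([276., 322.]), array([308., 322.]), array([368., 322.]), array([400., 322.])]
[ 0.96269175 -0.27060045] [0.27060045 0.96269175]
```

Request:
drive_tool([
  [[0, 1, -20], 0],
  [[0, 1, -44], 0],
  [[0, 1, -44], 0],
  [[10, -2, -44], 0],
  [[19, -4, -44], 0],
  [[22, -5, -44], 0],
  [[25, -6, -44], 0],
  [[28, -7, -44], 0],
])

```text
time: 3.63
tool_pos: [592.8, 117.4, 121.5]
tcp_rot: [179.9, -0.1, 74.4]
ft_force: [-3.4, 2.5, 5.2]
finger_gap: -0.1
```

Request:
drive_tool([
  [[3, -1, 0], 0],
  [[6, -2, 0], 0],
  [[9, -3, 0], 0],
  [[12, -3, 0], 0],
  [[15, -4, 0], 0],
  [[18, -5, 0], 0],
  [[18, -5, 0], 0],
  [[18, -5, 0], 0],
])

```text
time: 4.3
tool_pos: [610.1, 111.6, 119.3]
tcp_rot: [180.0, 0.0, 74.4]
ft_force: [0.1, 0.1, 0.6]
finger_gap: 0.3
```

Run:
```python
from h import *
s=snap('wrist','w4');a=s['pixels'][:,:,::-1];st()
cv2.imwrite('pics/w4c.png',cv2.resize(a[140:400,180:480],None,fx=2.3,fy=2.3,interpolation=cv2.INTER_CUBIC))
```

```text
t 4.35 cpos [13.6 35.7] z 119.3 yaw 74.4 F [-0.6 -0.2  0.6] gap 0.1
```

View pics/w4c.png

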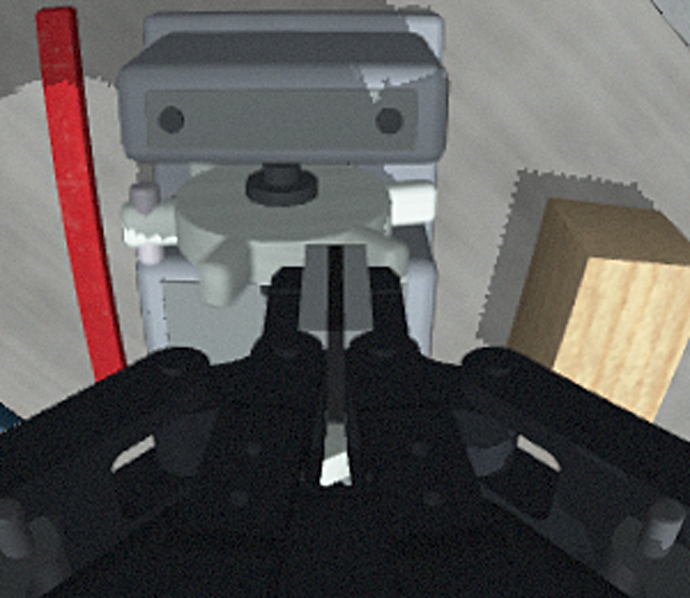

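Request:
drive_tool([
  [[2, -1, 0], 0],
  [[4, -1, 0], 0],
  [[4, -1, 0], 0],
  [[4, -1, 0], 0],
  [[4, -1, 10], 0],
  [[4, -1, 20], 0],
  [[4, -1, 30], 0],
  [[4, -1, 40], 0],
])

```text
time: 5.02
tool_pos: [614.2, 111.0, 161.3]
tcp_rot: [179.9, -0.0, 74.4]
ft_force: [-0.3, -0.4, -0.3]
finger_gap: -0.3
```

Run:
```python
from h import *
s=snap('wrist','w5');a=s['pixels'][:,:,::-1];st()
cv2.imwrite('pics/w5c.png',cv2.resize(a[140:400,180:480],None,fx=2.3,fy=2.3,interpolation=cv2.INTER_CUBIC))
```

```text
t 5.0667 cpos [19.1 36.7] z 163.9 yaw 74.4 F [0.1 0.3 1.6] gap -0.3
```

View pics/w5c.png

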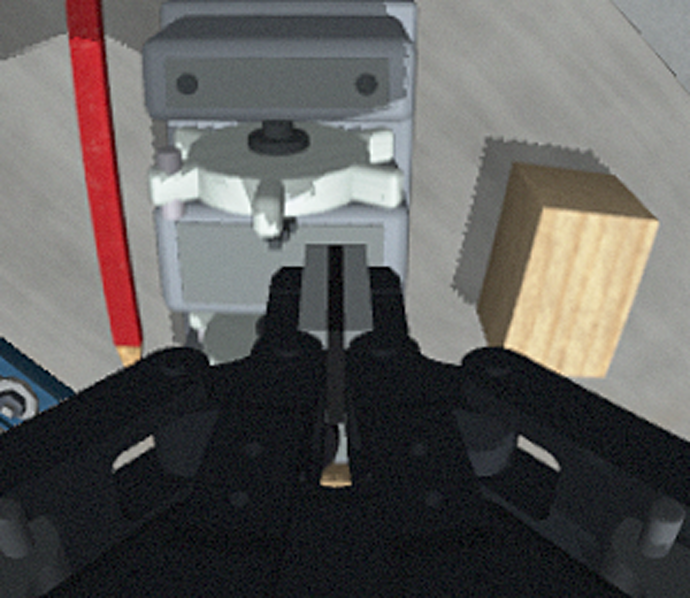

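Request:
drive_tool([
  [[-25, 7, 0], 0],
  [[-50, 14, 0], 0],
  [[-50, 14, 0], 0],
  [[-50, 14, -20], 0],
  [[-50, 14, -40], 0],
  [[-40, 11, -40], 0],
  [[-30, 8, -40], 0],
  [[-27, 7, -40], 0],
])

```text
time: 5.73
tool_pos: [587.3, 117.7, 119.3]
tcp_rot: [-180.0, 0.0, 74.4]
ft_force: [-2.1, 0.3, -0.6]
finger_gap: 0.1
```

Request:
drive_tool([
  [[3, -1, 0], 0],
  [[6, -2, 0], 0],
  [[9, -3, 0], 0],
  [[12, -3, 0], 0],
  [[15, -4, 0], 0],
  [[18, -5, 0], 0],
  [[21, -6, 0], 0],
  [[25, -7, 0], 0],
])

```text
time: 6.4
tool_pos: [612.4, 110.8, 119.6]
tcp_rot: [180.0, -0.0, 74.4]
ft_force: [-0.9, 0.6, 0.5]
finger_gap: -0.0
```

Request:
drive_tool([
  [[1, 0, 0], 0],
  [[1, 0, 0], 0],
  [[1, 0, 0], 0],
  [[1, 0, 10], 0],
  [[1, 0, 20], 0],
  [[1, 0, 30], 0],
  [[1, 0, 40], 0],
  [[1, 0, 40], 0],
])

```text
time: 7.07
tool_pos: [614.7, 111.2, 163.4]
tcp_rot: [179.7, -0.1, 74.4]
ft_force: [0.2, 0.5, 0.7]
finger_gap: -0.1
```

Run:
```python
from h import *
s=snap('wrist','w6');a=s['pixels'][:,:,::-1];st()
cv2.imwrite('pics/w6c.png',cv2.resize(a[140:400,180:480],None,fx=2.3,fy=2.3,interpolation=cv2.INTER_CUBIC))
```

```text
t 7.1167 cpos [17.8 36.3] z 162.0 yaw 74.4 F [1.  0.  0.1] gap 0.0
```

View pics/w6c.png

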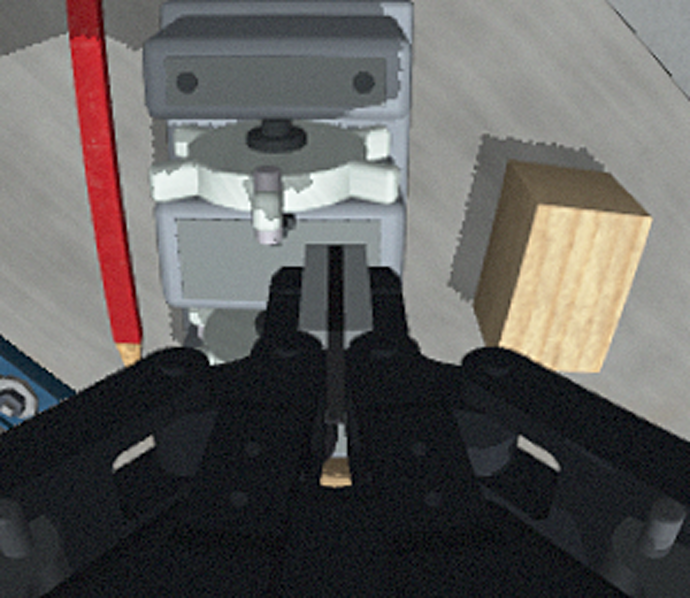

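Request:
drive_tool([
  [[-25, -20, 0], 0],
  [[-50, -40, 0], 0],
  [[-68, -56, 0], 0],
  [[-68, -56, 0], 0],
  [[-68, -56, -20], 0],
  [[-68, -56, -40], 0],
  [[-58, -59, -40], 0],
  [[-47, -62, -40], 0],
])

```text
time: 7.78
tool_pos: [564.0, 49.2, 116.9]
tcp_rot: [-179.7, 0.1, 74.4]
ft_force: [-4.0, 0.5, -0.1]
finger_gap: -0.3
```

Run:
```python
from h import *
st()
s=snap('wrist','w7');a=s['pixels'][:,:,::-1]
cv2.imwrite('pics/w7c.png',cv2.resize(a[140:400,180:480],None,fx=2.3,fy=2.3,interpolation=cv2.INTER_CUBIC))
```

```text
t 7.7833 cpos [-13.7 -36.9] z 116.9 yaw 74.4 F [-4.   0.5 -0.1] gap -0.3
```

View pics/w7c.png

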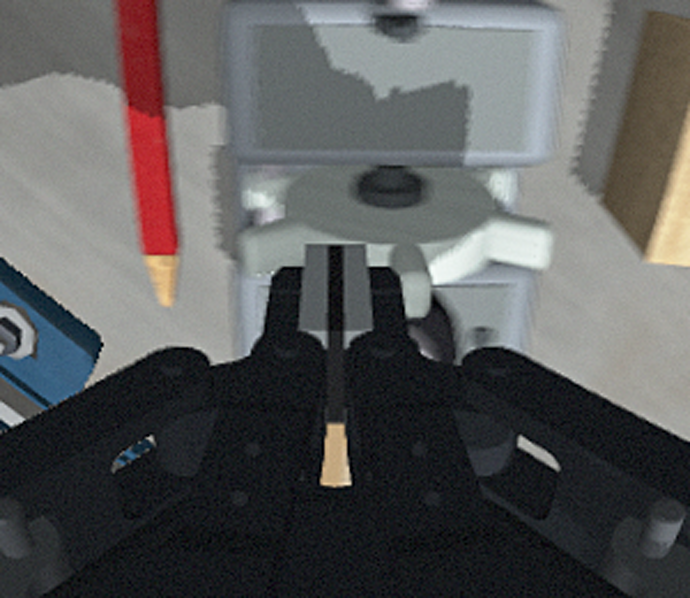

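Request:
drive_tool([
  [[3, -1, 0], 0],
  [[6, -2, 0], 0],
  [[9, -3, 0], 0],
  [[13, -4, 0], 0],
  [[17, -5, 0], 0],
  [[21, -6, 0], 0],
  [[25, -7, 0], 0],
  [[28, -8, 0], 0],
])

```text
time: 8.5
tool_pos: [594.9, 40.7, 119.8]
tcp_rot: [179.9, -0.0, 74.4]
ft_force: [-0.2, -0.1, -0.7]
finger_gap: 0.0
```

Request:
drive_tool([
  [[1, 0, 0], 0],
  [[1, 0, 0], 0],
  [[1, 0, 0], 0],
  [[1, 0, 10], 0],
  [[1, 0, 20], 0],
  [[1, 0, 30], 0],
  [[1, 0, 40], 0],
  [[1, 0, 40], 0],
])

```text
time: 9.17
tool_pos: [596.6, 40.9, 163.3]
tcp_rot: [179.7, -0.1, 74.4]
ft_force: [1.4, 0.1, 0.3]
finger_gap: 0.2
```

Run:
```python
from h import *
s=snap('wrist','w8');a=s['pixels'][:,:,::-1];st()
cv2.imwrite('pics/w8c.png',cv2.resize(a[140:400,180:480],None,fx=2.3,fy=2.3,interpolation=cv2.INTER_CUBIC))
```

```text
t 9.2167 cpos [ 19.5 -36.2] z 161.9 yaw 74.4 F [ 0.3 -1.2  0.1] gap -0.0
```

View pics/w8c.png

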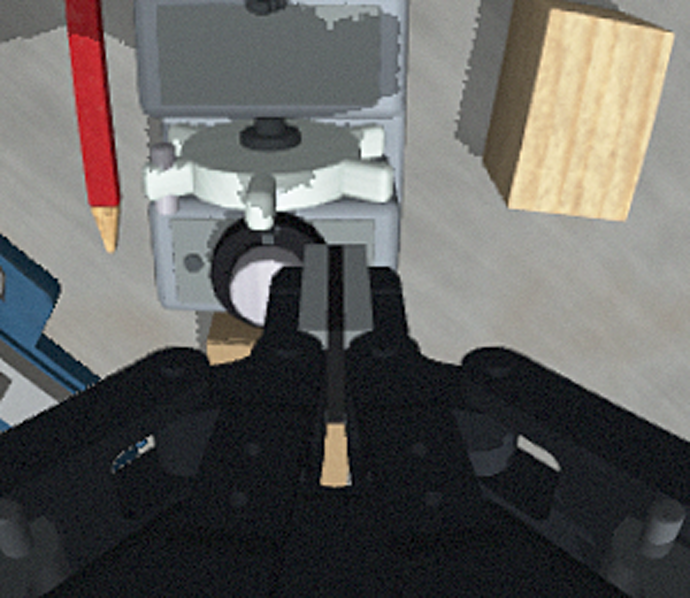

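Right wheel advanced one click: its pin sits on the front tooth at crop (160,165). One more click is needed.

Request:
drive_tool([
  [[-25, 7, 0], 0],
  [[-50, 14, 0], 0],
  [[-50, 14, 0], 0],
  [[-50, 14, -20], 0],
  [[-50, 14, -40], 0],
  [[-40, 11, -40], 0],
  [[-30, 8, -40], 0],
  [[-27, 7, -40], 0],
])

```text
time: 9.88
tool_pos: [567.7, 47.7, 118.3]
tcp_rot: [-179.9, 0.0, 74.4]
ft_force: [-3.3, 1.0, -0.0]
finger_gap: -0.0
```

Request:
drive_tool([
  [[3, -1, 0], 0],
  [[6, -2, 0], 0],
  [[9, -3, 0], 0],
  [[12, -3, 0], 0],
  [[15, -4, 0], 0],
  [[18, -5, 0], 0],
  [[21, -6, 0], 0],
  [[25, -7, 0], 0],
])

```text
time: 10.55
tool_pos: [593.4, 40.8, 119.6]
tcp_rot: [179.9, -0.0, 74.4]
ft_force: [0.6, 0.3, 0.4]
finger_gap: -0.1
```

Request:
drive_tool([
  [[1, 0, 0], 0],
  [[1, 0, 0], 0],
  [[1, 0, 0], 0],
  [[1, 0, 10], 0],
  [[1, 0, 20], 0],
  [[1, 0, 30], 0],
  [[1, 0, 40], 0],
  [[1, 0, 40], 0],
])

```text
time: 11.22
tool_pos: [595.7, 40.9, 163.3]
tcp_rot: [179.7, -0.1, 74.4]
ft_force: [0.2, 0.9, 1.0]
finger_gap: 0.1
```

Run:
```python
from h import *
s=snap('wrist','w9');a=s['pixels'][:,:,::-1];q=st()
cv2.imwrite('pics/w9c.png',cv2.resize(a[80:340,180:480],None,fx=2.3,fy=2.3,interpolation=cv2.INTER_CUBIC))
t=cw(0,-73,0); print(t, t-q['tool_pos'])
```

```text
t 11.2667 cpos [ 18.5 -36.4] z 161.9 yaw 74.4 F [-0.4 -0.6 -0.6] gap -0.0
[567.44616744  10.72350251   0.        ] [ -27.75347322  -30.2025555  -161.92914115]
```

View pics/w9c.png

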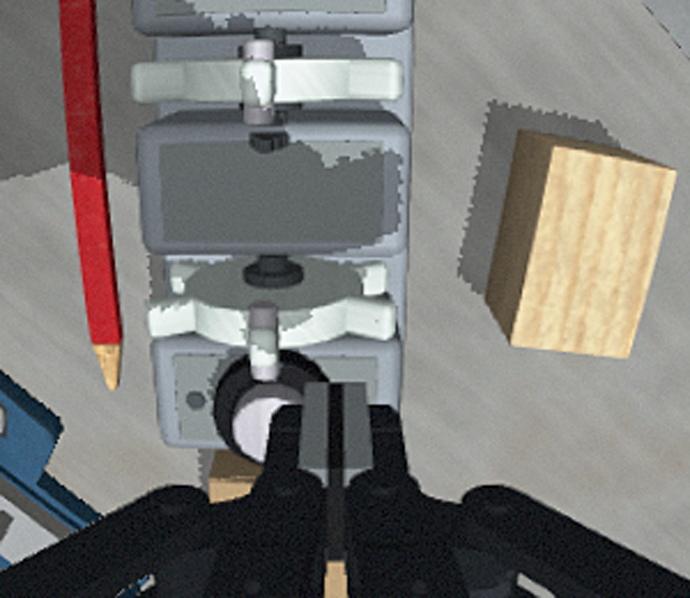

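Request:
drive_tool([
  [[-14, -15, 0], 0],
  [[-28, -30, 0], 0],
  [[-28, -30, 0], 0],
  [[-28, -30, -20], 0],
  [[-28, -30, -40], 0],
  [[-28, -30, -48], 0],
  [[-28, -30, -48], 0],
  [[-28, -30, -48], 0],
])

```text
time: 11.93
tool_pos: [565.6, 11.2, 111.2]
tcp_rot: [-179.9, 0.0, 74.4]
ft_force: [-0.1, -0.2, 0.8]
finger_gap: 0.1
```

Run:
```python
from h import *
st()
s=snap('wrist','w10');a=s['pixels'][:,:,::-1]
cv2.imwrite('pics/w10c.png',cv2.resize(a[80:340,180:480],None,fx=2.3,fy=2.3,interpolation=cv2.INTER_CUBIC))
s=snap('side','s10');a=s['pixels'][:,:,::-1]
cv2.imwrite('pics/s10.png',cv2.resize(a[135:245,255:375],None,fx=5.4,fy=5.4,interpolation=cv2.INTER_CUBIC))
```

```text
t 11.9333 cpos [ -1.9 -73.1] z 111.2 yaw 74.4 F [-0.1 -0.2  0.8] gap 0.1
```

View pics/w10c.png

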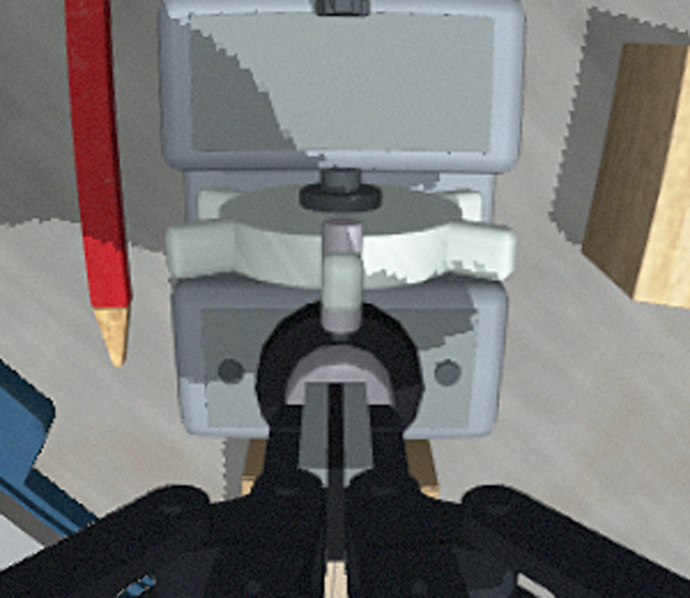

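View pics/s10.png

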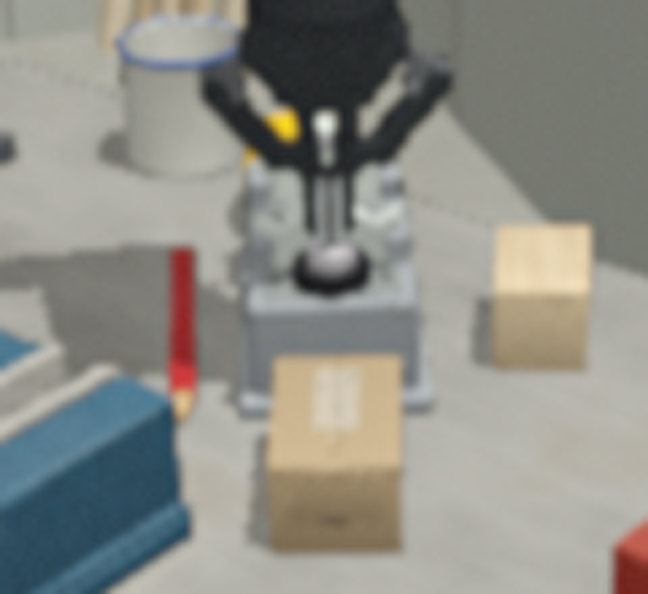

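Request:
drive_tool([
  [[0, 0, -2], 0],
  [[0, 0, -4], 0],
  [[0, 0, -5], 0],
  [[0, 0, -6], 0],
  [[0, 0, -7], 0],
  [[0, 0, -8], 0],
  [[0, 0, -8], 0],
  [[0, 0, -8], 0],
])

```text
time: 12.7
tool_pos: [566.7, 11.0, 104.1]
tcp_rot: [179.9, -0.0, 74.4]
ft_force: [3.7, 0.6, 4.9]
finger_gap: 0.1
```

Request:
drive_tool([
  [[0, 0, -0.5], 0],
  [[0, 0, -1], 0],
  [[0, 0, -1.5], 0],
  [[0, 0, -2], 0],
  [[0, 0, -2.5], 0],
  [[0, 0, -3], 0],
  [[0, 0, -3], 0],
  [[0, 0, -3], 0],
])

```text
time: 13.37
tool_pos: [566.9, 10.9, 103.7]
tcp_rot: [179.9, -0.0, 74.4]
ft_force: [-7.5, 1.8, 25.7]
finger_gap: 0.1
```

Run:
```python
from h import *
st()
s=snap('wrist','w11');a=s['pixels'][:,:,::-1]
b=load('w10')['pixels'][:,:,::-1]
f=lambda a:cv2.resize(a[180:290,270:380],None,fx=3.6,fy=3.6,interpolation=cv2.INTER_CUBIC)
cv2.imwrite('pics/w11c.png',np.hstack([f(b),f(a)]))
st()
s=snap('side','s11');a=s['pixels'][:,:,::-1]; b=load('s10')['pixels'][:,:,::-1];c=load('side0')['pixels'][:,:,::-1]
f=lambda a:cv2.resize(a[165:195,300:335],None,fx=7.5,fy=7.5,interpolation=cv2.INTER_CUBIC)
cv2.imwrite('pics/s11.png',np.hstack([f(c),f(b),f(a)]))
```

```text
t 13.3667 cpos [ -0.5 -72.9] z 103.7 yaw 74.4 F [-7.5  1.8 25.7] gap 0.1
t 13.4167 cpos [ -0.5 -72.9] z 103.7 yaw 74.4 F [-8.   1.6 25.8] gap 0.4
```

View pics/w11c.png

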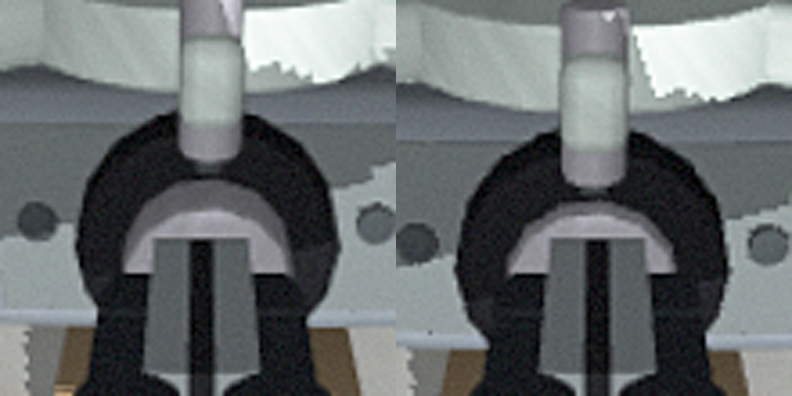

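View pics/s11.png

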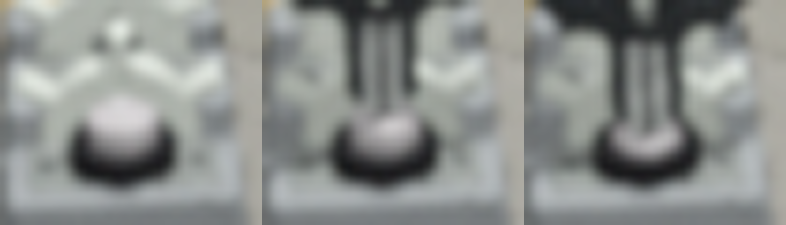

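Request:
drive_tool([
  [[0, 0, 3], 0],
  [[0, 0, 6], 0],
  [[0, 0, 12], 0],
  [[0, 0, 30], 0],
  [[0, 0, 60], 0],
  [[0, 0, 90], 0],
  [[0, 0, 110], 0],
  [[0, 0, 110], 0],
])

```text
time: 14.13
tool_pos: [567.6, 10.7, 215.4]
tcp_rot: [179.7, -0.1, 74.4]
ft_force: [1.4, 0.1, 0.4]
finger_gap: 0.1
```

Request:
drive_tool([
  [[-5, 10, 10], 0],
  [[-10, 30, 20], 0],
  [[-20, 60, 30], 0],
  [[-20, 75, 30], 0],
  [[-20, 75, 30], 0],
  [[-20, 75, 30], 0],
  [[-20, 75, 30], 0],
  [[-20, 75, 30], 0],
])

```text
time: 14.8
tool_pos: [545.2, 85.2, 239.3]
tcp_rot: [-179.9, 0.1, 74.4]
ft_force: [0.5, -1.8, 0.3]
finger_gap: -0.1
```

Run:
```python
from h import *
s=snap('wrist','w12');a=s['pixels'][:,:,::-1];st()
cv2.imwrite('pics/w12c.png',cv2.resize(a[60:320,170:490],None,fx=2.3,fy=2.3,interpolation=cv2.INTER_CUBIC))
s=snap('side','s12');a=s['pixels'][:,:,::-1];c=load('side0')['pixels'][:,:,::-1]
f=lambda a:cv2.resize(a[145:195,295:340],None,fx=8,fy=8,interpolation=cv2.INTER_CUBIC)
cv2.imwrite('pics/s12.png',np.hstack([f(c),f(a)]))
```

```text
t 14.85 cpos [-41.4  -7.3] z 239.4 yaw 74.3 F [ 0.4 -0.5  0.6] gap 0.1
```

View pics/w12c.png

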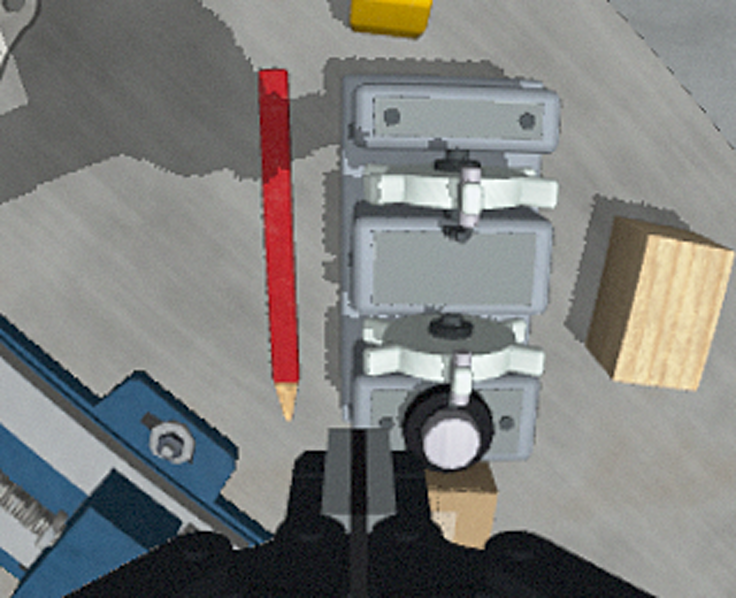

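View pics/s12.png

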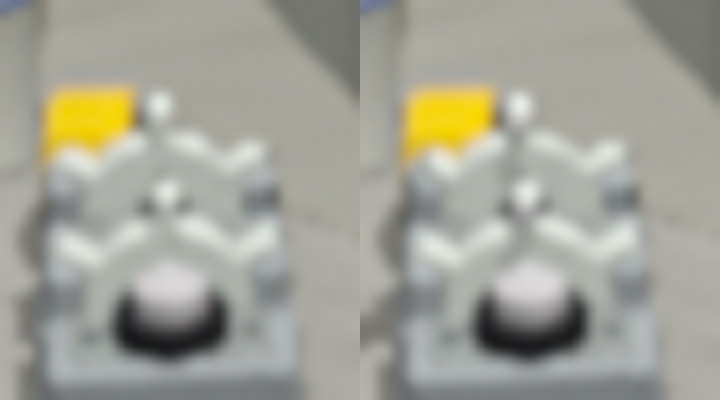

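```bash
python3 -c "
from bench import r
print(r.hand_in())"
```

```text
the job is handed in; nothing more can be done
None
```

Both thumbwheels are zeroed, the set key was pressed and sprang back up, and the job is handed in. It took about 15 s of robot time against the 61 s limit.

- **Wheels:** Both started two clicks short. I flicked the left wheel forward two clicks, then the right wheel two. I checked each click with the wrist camera; neither wheel ran past.
- **Set key:** I pressed it with the closed fingertips until it met a hard stop at about 26 N, well over the 5 N spring. The pictures showed it sunk almost to the collar but still just above it, so the fingertips did not rest on the collar.
- **Last checks:** The final wrist picture shows both pins straight up at their pointers. The side picture shows the key at its starting height. The gripper was clear, touching nothing.
- **Loose things:** I did not touch any of them. The final pictures show the pencil, offcut, tape measure and carton apparently where they were, but I did not measure their positions again.
- **Readings that disagreed:** The key's stop came 3 to 4 mm higher than I expected from my estimate of the key and fingertip heights. The force and the pictures both still indicate a full press.

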